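Index the brew stand's dripper carriage over the coffee cup

TASK

The next coffee is brewed into the wide porcelain cup with the handle, which is waiting on the brew stand. Pull up the index plunger on the dripper carriage, slide the carriage along its rail until the dripper is over that cup, and let the pin snap fully home in the hole there, so that the carriage is locked. Move it gently and never force the carriage against the seated pin, keep the dripper sitting level in its ring, leave the cups, jugs and the rest of the crockery where they are, and let go of the knob.

Things in the scene. Friction and masses are not known exactly. Their poses are not given: they have to be found in the camera images.
- stand: Pour-over brew stand, fixed on the counter: steel drip tray 200 mm (its x) by 500 mm (its y), slatted grille 30 mm above the counter; along its -x edge two uprights carry a level rail parallel to its y axis. Origin: centre of the tray's underside. In its frame the rail, pin and knob lie at x = -75 mm, dripper and vessels at x = +35 mm; the three brewing places are at y = -60, +45, +150 mm.
- rail_mid (a point): middle of the rail, on top of its steel index strip (158 mm above the counter). The strip has a 38 mm park slot at the stand's y = -165 mm and one round hole, 9.7 mm wide, 8 mm deep, per brewing place, nominally at y = -60, +45, +150 mm. It is clamped in slotted screw holes and sits up to 12 mm off along the rail, either way, unknown: find the hole by feel.
- carriage (a joint): travel of the aluminium carriage (46 by 60 mm, top 172 mm above the counter) along the stand's +y, in m; 0 = pin at the nominal park slot, where it starts within 2 mm; brewing places nominally at 0.105, 0.210, 0.315 (true holes up to 0.012 off); range -0.012 to 0.335. It slides with 2 to 5 N, stays where it is left and carries the dripper's ring.
- plunger (a joint): lift of the spring-loaded index plunger (pin, stem and knob in one), in m: 0 = pin home, 7 mm deep in slot or hole; about 0.007 = pin riding on the strip's top face; 0.010 = pulled to its stop. The spring drives it down with about 7 N at 0, 11 N at the stop; it does not stay up by itself. Lifted above 0.007 the carriage is free to slide.
- pin_tip (a point): centre of the index pin's lower end, hidden under the carriage. The pin is 8 mm across with a chamfered end. With the knob let go it rides on the strip while the carriage is pushed along, snaps down by itself over a hole (play 0.85 mm either way) and then blocks the carriage, felt as a sudden stop.
- knob (a point): middle of the black pull knob's cylindrical head on top of the carriage: upright axis, 28 mm wide, from 10.5 mm below to 12.5 mm above this point; below it a neck 20 mm wide; carriage top 40 mm below. 211 mm above the counter with the pin home. Dripper rim 54 mm from its axis towards the stand's +x. The head can be gripped, or pushed sideways with a finger to move the carriage.
- outlet (a point): centre of the underside of the white ceramic cone dripper (93 mm tall, rim 112 mm, flange 100 mm wide, about 350 g), sitting loose with 4 mm play in the carriage's ring, 110 mm from the pin's axis towards the stand's +x; the carriage takes it along. Its top is 228 mm above the counter. Its z axis points up. It starts at the park end.
- ring (a point): centre of the carrier ring's top face, 147 mm above the counter, on which the dripper's flange rests; the outlet is 12 mm below it.
- cup_mouth (a point): centre of the mouth of the wide porcelain cup, 88 mm across, 62 mm tall, with a loop handle: the one to brew into. It stands on one of the three brewing places (any of them), within 5 mm of its centre.
- jug: pear-shaped porcelain jug without a handle, 84 mm tall, 78 mm wide, on another of the three places; origin at the centre of its underside. To be left alone.
- glass: tall straight glass tumbler, 95 mm tall, 68 mm wide, on the remaining place; origin at the centre of its underside. To be left alone.
- espresso_a: an espresso cup on its saucer with a spoon, on the service tray at the left; origin at the centre of its underside. To be left alone.
- tamper: steel coffee tamper, 86 mm tall, standing on the counter at the right; origin at the centre of its underside. To be left alone.
Mind the look-alikes: they are no part of the job. What is shaped like the part that bears cup_mouth but blue or brown is not meant.

How it is judged:
On the way, in this order (a step that is already met when the one before it is completed fails the run):
1. the pin is drawn clear of the park slot (value of joint plunger above 0.0065 m), for 0.1 s.
2. the carriage stands with the dripper over the cup and the pin has dropped home in the hole there (horizontal distance between outlet and cup_mouth below 0.025 m and value of joint plunger below 0.002 m), for 0.2 s.
At the end, for the whole second after the job is handed in: The pin is home in the index hole (plunger below 2 mm), the dripper's outlet is within 25 mm of the middle of the cup's mouth seen from above, the dripper sits level (3 degrees) in its ring, everything is at rest and the knob is let go (all of step 2 and linear speed of each of cup, dripper below 0.01 m/s and angle between outlet's own z axis and vertical below 0.06 rad and distance between outlet and ring below 0.018 m); the robot touches nothing.
It fails at once if the carriage is forced sideways against the seated pin (more than 25 N on the strip with the pin in a slot or hole) (contact force between plunger and strip above 25 N and value of joint plunger below 0.003 m).
It fails at once if the dripper is knocked out of its ring or tipped (angle between outlet's own z axis and vertical above 0.2 rad or distance between outlet and ring above 0.025 m).
It fails at once if a vessel on the brew stand is moved by more than 10 mm (distance of any of cup_mouth, jug, glass from where it was at the start of the episode above 0.01 m).
It fails at once if other crockery is moved by more than 15 mm (distance of any of espresso_a, espresso_b, espresso_c, creamer, sugar_bowl, teapot, tamper from where it was at the start of the episode above 0.015 m).
It also fails if it takes over 45 s, if anything falls off the work surface, if the arm or the gripper's body presses on something with over 40 N, if the wrist force passes 120 N, or if a joint passes its speed limit or range.

ROBOT

A 7-joint arm with a two-finger parallel gripper is mounted at the origin on the work surface. World frame = base frame: x ahead of the robot, y to its left, z up, the work surface at z = 0. Lengths are in m, angles in rad, forces in N, time in s.
With the tool pointing down it reaches from about 0.4 to 0.9 m from the base axis. Payload 5.6 kg.
Tool frame: the origin (TCP) lies at the very end of the fingers, on their centre line; the grasp point (between the pads) lies 19 mm behind it; z points along the fingers, y is the line along which they close (so a half turn about z gives the same grasp; the last joint's range is limited). The gripper opens to 92 mm and grips with 3 to 60 N. Pads are 20 mm wide; open, the fingers measure 128 mm over their backs; the gripper's body (75 mm by 189 mm) begins 69 mm behind the grasp point.
Start: joints at [-1.165, 0.468, -0.012, 1.603, 0.006, 1.071, -0.056], TCP at [0.282, 0.586, 0.215] pointing down, gripper open.
Joint ranges: [-2.53, 2.53], [-0.31, 2.02], [-1.57, 1.55], [0.28, 2.44], [-1.29, 4.43], [0.15, 1.84], [-2.92, 2.92]. Speed limits (rad/s): [2.57, 2.57, 3.14, 3.14, 3.14, 3.14, 3.14].

INTERFACE

Orientations are given as a unit quaternion [w, x, y, z].
In Python, from workcell import ctrl gives the robot as it stands.
- The arm moves only by the tool move_arm, never from a script. Its arguments are lists of equal length, an entry for each row: "jaw": the closure, from 0 (fully open) to 1 (shut); "translation": the shift along the tool's x, y, z normalised to -1 to 1, where 1 is 20 mm, a list of three; "roll": the turn about the tool's z normalised to -1 to 1, where 1 is 0.12 rad. A call has exactly 10 rows; each row shifts and turns the commanded pose from where the row before left it, along the tool's axes as they then stand; what a row does not reach is not made up. A row lasts 1/12 s, in which the tool goes at most 41.7 mm and 7.16 degrees, less where a joint would pass 70% of its speed; a pose out of reach is approached as far as the arm can. A call with a number of a shift or a turn outside -1 to 1 is refused whole. A call with a gripper value outside its range is refused whole. The fingers move at their own pace and stop on an object; "force" is the grip in N (left out, the last holds). Time passes only in rows, so rows that do not move let the fingers close, or fill a call up. It gives the time, the measured TCP pose, the force, the opening and the grip force at its end, in the units of the state.
- ctrl.sense(): the state, without advancing time (a new reading comes with each control period).
- ctrl.snapshot(name): name is "side" or "top" or "wrist"; returns the picture (400x640x3 uint8, red, green, blue); there is no depth.
- ctrl.calibration(name): a dict with "K" (3x3 intrinsics, pixels), "pose" (4x4, takes a point from camera to world coordinates). Camera axes: x right, y down, z forward; pixel columns grow to the right and rows downward; lengths in m; the calibration is good to about 2 mm. A picture is of the moment at which its call begins: read the wrist's pose just before it. calibration takes no time and is no camera call; for the wrist camera it gives the pose at the moment of the call.
- ctrl.hand_in(): hands the job in; it is judged then, once.
The state is a dict: "time_s": time; "joint_pos": joint angles; "qvel": joint speeds; "joint_efforts": joint torques, N m; "eef_pos": TCP position; "tool_rot": TCP orientation; "force": force on the tool from outside, world axes, zero at the start; "torque": the same for the moment, N m; "gripper_width": finger opening in m; "gripper_force": force on a finger pad.
Only numpy, scipy, OpenCV 4.12 (cv2) and the standard library are available. Lean on these libraries where they do the work, as an engineer would, in place of code of your own. Each camera call takes 0.05 s, during which the arm holds its last target. There are 200 camera calls.

## Working session

There is one attempt and no reset: what is moved stays moved. The work goes in short steps, Python scripts to look and compute and a tool call to move; the robot and the scene stay as the last step left them, time stands still between calls to the robot, and variables do not carry over. Pictures are saved under pics/ and viewed, at most 10 in all, crops included, and the job is handed in when it is done.

Besides the shell and the picture viewer there is one more tool, called after "Request:" as name(argument=value, ...), one argument or row to a line, values as JSON. move_arm: Moves the arm, as the interface text tells. Scaled input: -1 to 1 covers 20 mm each way for a shift and 0.12 rad each way for a turn. Its arguments: {"type":"object","properties":{"jaw":{"type":"array","items":{"type":"number"}},"translation":{"type":"array","items":{"type":"array","items":{"type":"number"}}},"roll":{"type":"array","items":{"type":"number"}},"force":{"type":"number"}},"required":["jaw","translation","roll"]}

```bash
mkdir -p pics; python3 - <<'E'
from workcell import ctrl
import cv2,numpy as np
for n in ("top","side"):
    cv2.imwrite(f"pics/{n}0.png",ctrl.snapshot(n)[:,:,::-1])
    c=ctrl.calibration(n);print(n,np.round(c["K"],1).tolist(),np.round(c["pose"],3).tolist())
s=ctrl.sense();print(s["time_s"],s["eef_pos"],s["tool_rot"],s["force"],s["gripper_width"])
E
```

```text
top [[461.7, 0.0, 319.0], [0.0, 461.7, 196.5], [0.0, 0.0, 1.0]] [[-0.017, -0.996, 0.088, 0.389], [-1.0, 0.016, -0.009, 0.024], [0.008, -0.088, -0.996, 1.68], [0.0, 0.0, 0.0, 1.0]]
side [[378.5, 0.0, 323.8], [0.0, 378.5, 201.1], [0.0, 0.0, 1.0]] [[0.742, -0.512, 0.434, 0.007], [-0.671, -0.565, 0.48, -0.591], [-0.001, -0.647, -0.762, 1.074], [0.0, 0.0, 0.0, 1.0]]
0.1 [0.28187897 0.58513152 0.21372839] [-1.11227040e-04  2.22567192e-01  9.74917029e-01 -7.86484081e-04] [ 0.33734589  0.41111059 -0.51618469] 0.09184453415399112
```

View pics/top0.png

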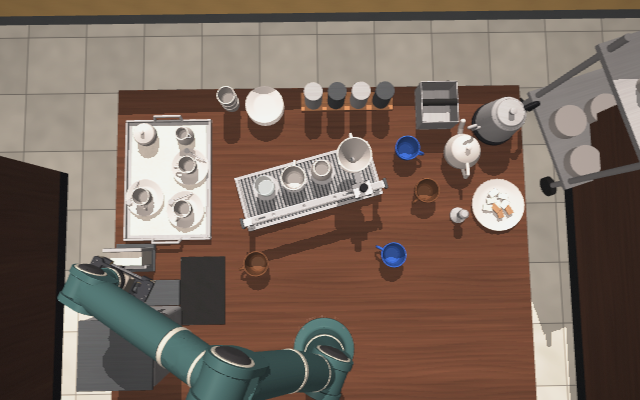

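View pics/side0.png

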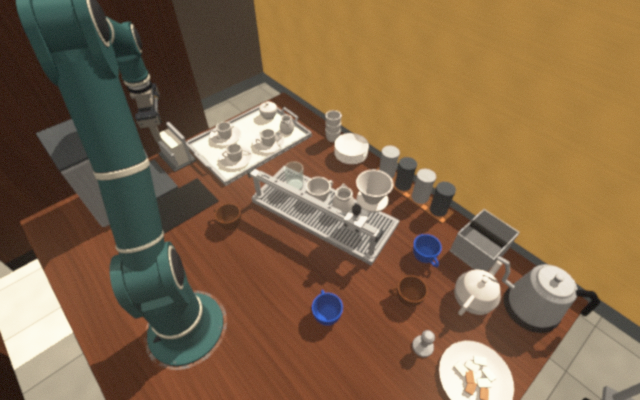

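The top view shows the stand running from about (245,220) to (383,185), with the knob near (364,188) and the dripper at (354,153). Three vessels stand at (321,170), (293,179) and (266,187). I'll zoom in to tell them apart.

```bash
python3 - <<'E'
import cv2,numpy as np
a=cv2.imread("pics/top0.png")[130:235,230:395];b=cv2.imread("pics/side0.png")[150:270,240:405]
a=cv2.resize(a,(792,504),interpolation=cv2.INTER_CUBIC);cv2.imwrite("pics/topc.png",a)
b=cv2.resize(b,(792,576),interpolation=cv2.INTER_CUBIC);cv2.imwrite("pics/sidec.png",b)
E
```

```text
(no output)
```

View pics/topc.png

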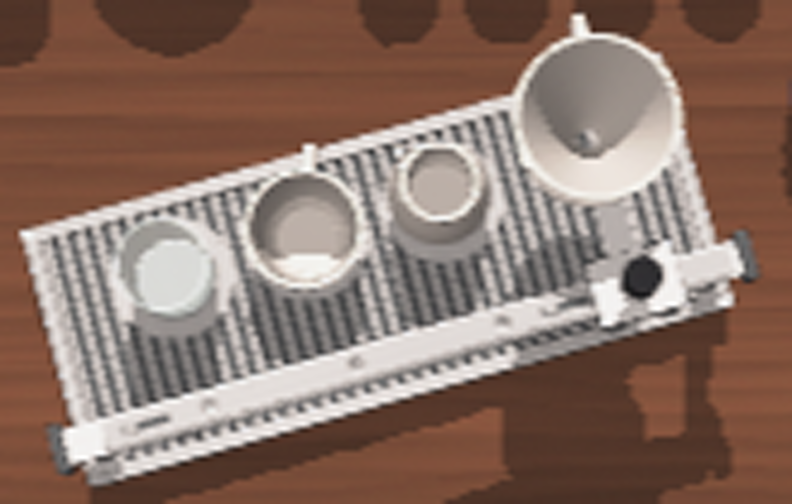

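View pics/sidec.png

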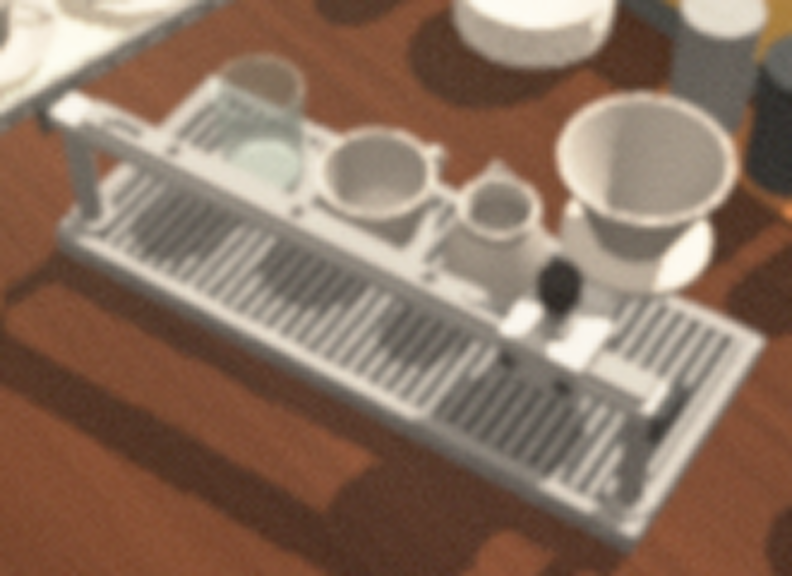

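The top crop shows the handled cup in the middle place at crop (304,228), the jug at (438,185) and the glass at (170,272). The knob is at (642,278), and the strip holes are visible at (503,320), (355,362) and (208,404). So the target is the middle hole, at travel of about 0.21.

```bash
cat > h.py <<'E'
from workcell import ctrl
import numpy as np
def ray(n,u,v,z):
    c=ctrl.calibration(n);K=np.array(c["K"]);T=np.array(c["pose"])
    d=T[:3,:3]@np.linalg.solve(K,[u,v,1]);p=T[:3,3];return p+d*(z-p[2])/d[2]
def tc(x,y,z): return ray("top",230+(x+.5)/4.8-.5,130+(y+.5)/4.8-.5,z)
def sc(x,y,z): return ray("side",240+(x+.5)/4.8-.5,150+(y+.5)/4.8-.5,z)
E
python3 - <<'E'
from h import *
k=tc(642,278,.2235);cup=tc(304,228,.092);H=[tc(503,320,.158),tc(355,362,.158),tc(208,404,.158)]
drip=tc(598,116,.228)
for n,p in dict(k=k,cup=cup,h1=H[0],h2=H[1],h3=H[2],drip=drip,ksid=sc(560,285,.215),cups=sc(378,173,.092),drips=sc(647,155,.228),h2s=sc(296,212,.158)).items():print(n,p.round(4))
d=H[2]-H[0];print("len",np.linalg.norm(d)); yaw=np.arctan2(d[1],d[0]);print("dir ang",np.degrees(yaw))
u=d/np.linalg.norm(d);n=np.array([u[1],-u[0],0])
c1,c2,c3=[tc(22,235,.03),tc(92,485,.03),tc(732,298,.03)]
print(np.linalg.norm(c1-c2),np.linalg.norm(c3-c2),np.degrees(np.arctan2(*(c2-c3)[[1,0]])))
print("knob->holes along",[(h-k)@u for h in H],"cross",[(h-k)@n for h in H])
print("knob->cup",(cup-k)@u,(cup-k)@n,"drip",(drip-k)@u,(drip-k)@n)
s=ctrl.sense();from scipy.spatial.transform import Rotation as R
q=s["tool_rot"];print(R.from_quat(np.roll(q,-1)).as_matrix().round(3),s["joint_pos"])
E
```

```text
k [ 0.5445 -0.1311  0.2235]
cup [0.5986 0.0982 0.092 ]
h1 [ 0.5239 -0.0414  0.158 ]
h2 [0.4964 0.0611 0.158 ]
h3 [0.4692 0.1624 0.158 ]
drip [ 0.6526 -0.1041  0.228 ]
ksid [ 0.5455 -0.136   0.215 ]
cups [0.599  0.0936 0.092 ]
drips [ 0.6546 -0.1048  0.228 ]
h2s [0.4947 0.058  0.158 ]
len 0.21096589663613355
dir ang 105.02880674137293
0.19465866246090652 0.4970209091222046 105.38655876915254
knob->holes along [np.float64(0.09198868267566543), np.float64(0.19803579127218698), np.float64(0.302954579311799)] cross [np.float64(0.0033284949154463858), np.float64(0.003422994891031957), np.float64(0.003328494915446389)]
knob->cup 0.20737062465819497 0.11172817993635849 drip -0.0019493043753621702 0.11138259882424255
[[-0.901  0.434 -0.001]
 [ 0.434  0.901 -0.001]
 [-0.    -0.002 -1.   ]] [-1.16500713  0.46831732 -0.01156389  1.6035047   0.0060011   1.07139304
 -0.05630598]
```

Request:
move_arm(
  jaw=[0,0,0,0,0,0,0,0,0,0],
  translation=[
    [0,0,-0.5],
    [0,0,-0.5],
    [0,0,-0.5],
    [0,0,-0.5],
    [0,0,-0.5],
    [0,0,-0.5],
    [0,0,-0.5],
    [0,0,-0.5],
    [0,0,-0.5],
    [0,0,-0.5],
  ],
  roll=[-0.595,-0.595,-0.595,-0.595,-0.595,-0.595,-0.595,-0.595,-0.595,-0.595],
)

```text
time_s: 0.93
eef_pos: [0.282, 0.5853, 0.3145]
tool_rot: [-0.0, -0.134, 0.991, -0.0]
force: [-0.5, 0.6, 1.1]
gripper_width: 0.092
gripper_force: 0.0
```

Request:
move_arm(
  jaw=[0,0,0,0,0,0,0,0,0,0],
  translation=[
    [-0.08,-0.95,0],
    [-0.08,-0.95,0],
    [-0.08,-0.95,0],
    [-0.08,-0.95,0],
    [-0.08,-0.95,0],
    [-0.08,-0.95,0],
    [-0.08,-0.95,0],
    [-0.08,-0.95,0],
    [-0.08,-0.95,0],
    [-0.08,-0.95,0],
  ],
  roll=[0,0,0,0,0,0,0,0,0,0],
)

```text
time_s: 1.77
eef_pos: [0.3474, 0.4053, 0.3142]
tool_rot: [-0.0, -0.132, 0.991, -0.0]
force: [0.0, 0.6, 0.7]
gripper_width: 0.0917
gripper_force: 0.0
```

Request:
move_arm(
  jaw=[0,0,0,0,0,0,0,0,0,0],
  translation=[
    [-0.08,-0.95,0],
    [-0.08,-0.95,0],
    [-0.08,-0.95,0],
    [-0.08,-0.95,0],
    [-0.08,-0.95,0],
    [-0.08,-0.95,0],
    [-0.08,-0.95,0],
    [-0.08,-0.95,0],
    [-0.08,-0.95,0],
    [-0.08,-0.95,0],
  ],
  roll=[0,0,0,0,0,0,0,0,0,0],
)

```text
time_s: 2.6
eef_pos: [0.4125, 0.2262, 0.3143]
tool_rot: [-0.0, -0.132, 0.991, -0.0]
force: [-0.2, 0.5, -0.4]
gripper_width: 0.0918
gripper_force: 0.0
```

Request:
move_arm(
  jaw=[0,0,0,0,0,0,0,0,0,0],
  translation=[
    [-0.08,-0.95,0],
    [-0.08,-0.95,0],
    [-0.08,-0.95,0],
    [-0.08,-0.95,0],
    [-0.08,-0.95,0],
    [-0.08,-0.95,0],
    [-0.08,-0.95,0],
    [-0.08,-0.95,0],
    [-0.08,-0.95,0],
    [-0.08,-0.95,0],
  ],
  roll=[0,0,0,0,0,0,0,0,0,0],
)

```text
time_s: 3.43
eef_pos: [0.4777, 0.0472, 0.3143]
tool_rot: [-0.0, -0.132, 0.991, -0.0]
force: [-0.2, -0.4, -0.0]
gripper_width: 0.092
gripper_force: 0.0
```

Request:
move_arm(
  jaw=[0,0,0,0,0,0,0,0,0,0],
  translation=[
    [-0.08,-0.95,0],
    [-0.08,-0.95,0],
    [-0.08,-0.95,0],
    [-0.08,-0.95,0],
    [-0.08,-0.95,0],
    [-0.08,-0.95,0],
    [-0.08,-0.95,0],
    [-0.08,-0.95,0],
    [-0.08,-0.95,0],
    [0,0,0],
  ],
  roll=[0,0,0,0,0,0,0,0,0,0],
)

```text
time_s: 4.27
eef_pos: [0.5366, -0.1171, 0.3142]
tool_rot: [-0.0, -0.13, 0.992, -0.001]
force: [0.5, -0.1, 0.1]
gripper_width: 0.0918
gripper_force: 0.0
```

```bash
python3 - <<'E'
from h import *
import cv2
s=ctrl.sense();c=ctrl.calibration("wrist")
cv2.imwrite("pics/w1.png",ctrl.snapshot("wrist")[:,:,::-1])
print(s["eef_pos"],s["tool_rot"],s["force"],np.round(c["K"],1).tolist(),np.round(c["pose"],4).tolist())
E
```

```text
[ 0.5365741  -0.11712352  0.31423273] [-2.98651240e-04 -1.29654826e-01  9.91558589e-01 -1.04997079e-03] [ 0.49529152 -0.12222771  0.08010091] [[335.9, 0.0, 317.2], [0.0, 335.9, 198.7], [0.0, 0.0, 1.0]] [[-0.2569, 0.9241, 0.283, 0.4568], [0.9664, 0.2463, 0.0731, -0.1385], [-0.0022, 0.2923, -0.9563, 0.4849], [0.0, 0.0, 0.0, 1.0]]
```

View pics/w1.png

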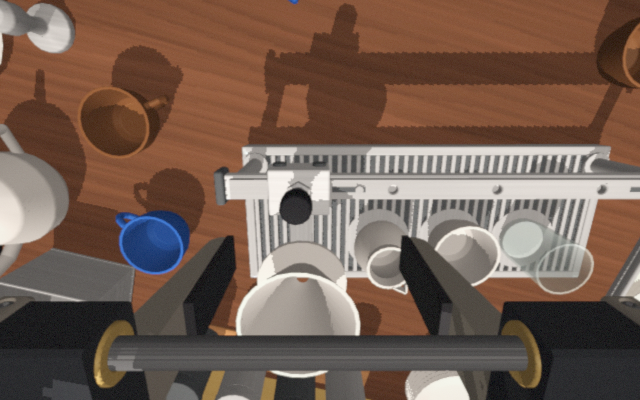

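The wrist view shows the knob at (296,204) and strip holes at (393,189), (497,189) and (602,189). The cup with the handle is the second vessel, at (467,255).

```bash
python3 - <<'E'
from h import *
import cv2
u=np.array([-.262,.965,0]);n=np.array([.965,.262,0])
t=ctrl.sense()["eef_pos"]
im=cv2.imread("pics/w1.png");m=(im.max(2)<45).astype(np.uint8)
k,l,s,c=cv2.connectedComponentsWithStats(m[180:235,270:325]);print(s,c)
w=lambda a,b,z:ray("wrist",a,b,z)
for nm,p in dict(knob=w(296,205,.214),h1=w(393,189,.158),h2=w(497,189,.158),h3=w(602,189,.158),cup=w(467,255,.092)).items():
  print(nm,p.round(4),"rel tcp u,n",((p-t)@u).round(4),((p-t)@n).round(4))
E
```

```text
[[   0    0   55   55 2758]
 [  11    9   30   24  260]
 [  23   23    1    1    1]
 [  30   25    1    1    1]
 [  33   25    1    1    1]
 [  29   27    1    1    1]
 [  10   29    2    2    3]] [[27.01957941 27.97860769]
 [26.95384615 16.61923077]
 [23.         23.        ]
 [30.         25.        ]
 [33.         25.        ]
 [29.         27.        ]
 [10.66666667 29.66666667]]
knob [ 0.5466 -0.1313  0.214 ] rel tcp u,n -0.0185 0.0057
h1 [ 0.5235 -0.0398  0.158 ] rel tcp u,n 0.0758 0.0074
h2 [0.4963 0.0615 0.158 ] rel tcp u,n 0.1807 0.0077
h3 [0.469  0.1637 0.158 ] rel tcp u,n 0.2865 0.0081
cup [0.5959 0.1003 0.092 ] rel tcp u,n 0.192 0.114
```

Request:
move_arm(
  jaw=[0,0,0,0,0,0,0,0,0,0],
  translation=[
    [-0.16,-0.46,0],
    [-0.16,-0.46,0],
    [0,0,0.75],
    [0,0,0.75],
    [0,0,0.75],
    [0,0,0.75],
    [0,0,0.75],
    [0,0,0.75],
    [0,0,0.75],
    [0,0,0.75],
  ],
  roll=[0,0,0,0,0,0,0,0,0,0],
)

```text
time_s: 5.15
eef_pos: [0.5479, -0.1289, 0.1939]
tool_rot: [0.0, -0.133, 0.991, 0.0]
force: [0.3, 0.7, 0.2]
gripper_width: 0.0921
gripper_force: 0.0
```

Request:
move_arm(
  jaw=[0.3,0.4,0.45,0.5,0.54,0.57,0.59,0.6,0.61,0.61],
  translation=[
    [0,0,0],
    [0,0,0],
    [0,0,0],
    [0,0,0],
    [0,0,0],
    [0,0,0],
    [0,0,0],
    [0,0,0],
    [0,0,0],
    [0,0,0],
  ],
  roll=[0,0,0,0,0,0,0,0,0,0],
  force=10,
)

```text
time_s: 5.98
eef_pos: [0.5475, -0.1294, 0.1947]
tool_rot: [0.0, -0.132, 0.991, -0.0]
force: [0.4, -1.2, 0.9]
gripper_width: 0.0356
gripper_force: 0.2
```

```bash
python3 - <<'E'
from h import *
import cv2
s=ctrl.sense();cv2.imwrite("pics/w2.png",ctrl.snapshot("wrist")[:,:,::-1])
print(s["eef_pos"],s["force"],s["gripper_width"],s["joint_pos"])
E
```

```text
[ 0.54753585 -0.12938799  0.19473167] [ 0.37634441 -1.19145757  0.87890772] 0.03562907659175647 [-0.12445419  0.34871934  0.36860319  1.86053665 -0.15081444  0.95905723
  2.14662865]
```

View pics/w2.png

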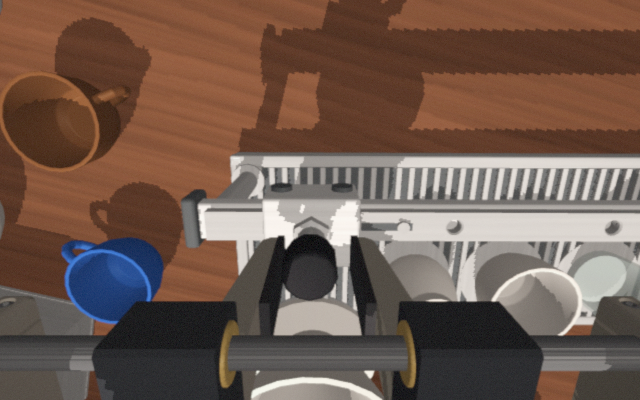

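The knob sits between the fingers, about 2.5 mm nearer the left one. I'll centre on it and grip.

Request:
move_arm(
  jaw=[0.61,0.62,0.64,0.66,0.68,0.7,0.75,0.8,0.8,0.8],
  translation=[
    [0,-0.06,0],
    [0,-0.06,0],
    [0,0,0],
    [0,0,0],
    [0,0,0],
    [0,0,0],
    [0,0,0],
    [0,0,0],
    [0,0,0],
    [0,0,0],
  ],
  roll=[0,0,0,0,0,0,0,0,0,0],
  force=30,
)

```text
time_s: 6.87
eef_pos: [0.5481, -0.1317, 0.1946]
tool_rot: [-0.0, -0.132, 0.991, -0.0]
force: [1.1, -2.3, -1.3]
gripper_width: 0.0272
gripper_force: 30.0
```

Request:
move_arm(
  jaw=[0.8,0.8,0.8,0.8,0.8,0.8,0.8,0.8,0.8,0.8],
  translation=[
    [0,0,-0.06],
    [0,0,-0.06],
    [0,0,-0.06],
    [0,0,-0.06],
    [0,0,-0.06],
    [0,0,-0.06],
    [0,0,-0.06],
    [0,0,0],
    [0,0,0],
    [0,0,0],
  ],
  roll=[0,0,0,0,0,0,0,0,0,0],
)

```text
time_s: 7.7
eef_pos: [0.5478, -0.131, 0.2028]
tool_rot: [-0.0, -0.132, 0.991, 0.0]
force: [2.8, 0.5, -10.6]
gripper_width: 0.0276
gripper_force: 30.0
```

The pin is lifted about 8 mm against roughly 10 N. Now the slide.

Request:
move_arm(
  jaw=[0.8,0.8,0.8,0.8,0.8,0.8,0.8,0.8,0.8,0.8],
  translation=[
    [0,0,-0.02],
    [0,0.1,0],
    [0,0.2,0],
    [0,0.3,0],
    [0,0.4,0],
    [0,0.5,0],
    [0,0.6,0],
    [0,0.6,0],
    [0,0.6,0],
    [0,0.6,0],
  ],
  roll=[0,0,0,0,0,0,0,0,0,0],
)

```text
time_s: 8.53
eef_pos: [0.5274, -0.0547, 0.2035]
tool_rot: [0.0, -0.133, 0.991, 0.0]
force: [4.1, -1.5, -11.7]
gripper_width: 0.0268
gripper_force: 30.0
```

Request:
move_arm(
  jaw=[0.8,0.8,0.8,0.8,0.8,0.8,0.8,0.8,0.8,0.8],
  translation=[
    [0,0.6,0],
    [0,0.6,0],
    [0,0.6,0],
    [0,0.6,0],
    [0,0.6,0],
    [0,0.6,0],
    [0,0.5,0],
    [0,0.4,0],
    [0,0.3,0],
    [0,0.2,0],
  ],
  roll=[0,0,0,0,0,0,0,0,0,0],
)

```text
time_s: 9.37
eef_pos: [0.5015, 0.0419, 0.2037]
tool_rot: [0.001, -0.133, 0.991, 0.0]
force: [6.0, -1.5, -11.9]
gripper_width: 0.0275
gripper_force: 30.0
```

Request:
move_arm(
  jaw=[0.8,0.8,0.8,0.8,0.8,0.8,0.8,0.8,0.8,0.8],
  translation=[
    [-0.01,0.1,0],
    [-0.01,0.1,0],
    [-0.01,0.1,0],
    [-0.01,0.1,0],
    [0,0.1,0],
    [0,0,0.03],
    [0,0,0.03],
    [0,0,0.02],
    [0,0,0],
    [0,0,0],
  ],
  roll=[0,0,0,0,0,0,0,0,0,0],
)

```text
time_s: 10.2
eef_pos: [0.4993, 0.0505, 0.2016]
tool_rot: [-0.0, -0.132, 0.991, 0.0]
force: [2.3, 1.1, -11.3]
gripper_width: 0.0272
gripper_force: 30.0
```

Request:
move_arm(
  jaw=[0.7,0.67,0.66,0.66,0.66,0.66,0.66,0.66,0.66,0.66],
  translation=[
    [0,0,0],
    [0,0,0],
    [0,0,0],
    [0,0,0],
    [0,0,0],
    [0,0,0],
    [0,0,0],
    [0,0,0],
    [0,0,0],
    [0,0,0],
  ],
  roll=[0,0,0,0,0,0,0,0,0,0],
  force=10,
)

```text
time_s: 11.03
eef_pos: [0.4996, 0.0501, 0.2018]
tool_rot: [-0.0, -0.132, 0.991, -0.0]
force: [-0.2, -0.7, 0.4]
gripper_width: 0.0315
gripper_force: 0.0
```

Request:
move_arm(
  jaw=[0.66,0.66,0.66,0.66,0.66,0.66,0.66,0.66,0.66,0.66],
  translation=[
    [0,0.03,0.06],
    [0,0.03,0.06],
    [0,0.03,0.06],
    [0,0.03,0.06],
    [0,0.03,0],
    [0,0.03,0],
    [0,0.03,0],
    [0,0.03,0],
    [0,0.02,0],
    [0,0,0],
  ],
  roll=[0,0,0,0,0,0,0,0,0,0],
)

```text
time_s: 11.87
eef_pos: [0.4982, 0.0551, 0.1969]
tool_rot: [-0.0, -0.132, 0.991, -0.0]
force: [2.2, -2.6, -2.2]
gripper_width: 0.0311
gripper_force: 1.4
```

```bash
cat > look.py <<'E'
from h import *
import cv2,sys
s=ctrl.sense();im=ctrl.snapshot("wrist")[:,:,::-1];cv2.imwrite(f"pics/{sys.argv[1]}.png",im)
u=np.array([-.262,.965,0]);d=s["eef_pos"]-np.array([.5478,-.131,.2028])
print("t",s["time_s"],"u",(d@u).round(4),"z",s["eef_pos"][2].round(4),"Fu",(s["force"]@u).round(2),"F",s["force"].round(1),"w",s["gripper_width"])
m=(im[200:300,270:360].max(2)<45).astype(np.uint8)
k,l,st,c=cv2.connectedComponentsWithStats(m)
for a,b in zip(st[1:],c[1:]):
    if a[4]>100: print(a,b.round(1))
E
python3 look.py w3
```

```text
t 11.8667 u 0.1926 z 0.1969 Fu -3.12 F [ 2.2 -2.6 -2.2] w 0.031070884016596207
[   0   37   72   63 1998] [29.9 62.5]
[ 76  37  14  63 664] [82.9 69.3]
```

View pics/w3.png

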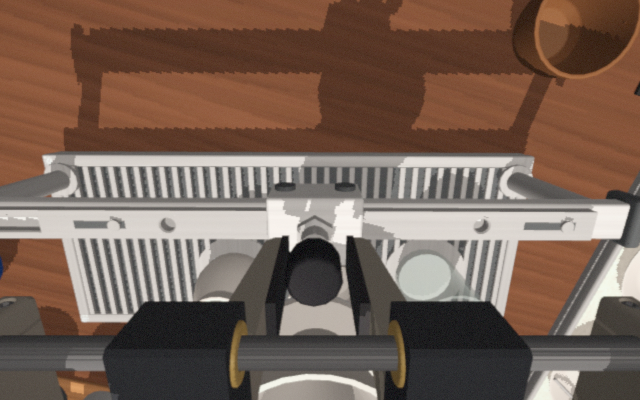

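The carriage is following. Holes 1 and 3 are visible at (168,224) and (481,225). Their midpoint puts the middle hole about 6 mm ahead of the carriage centre at (315).

Request:
move_arm(
  jaw=[0.66,0.66,0.66,0.66,0.66,0.66,0.66,0.66,0.66,0.66],
  translation=[
    [0,0.02,0],
    [0,0.02,0],
    [0,0.02,0],
    [0,0.02,0],
    [0,0.02,0],
    [0,0.02,0],
    [0,0.02,0],
    [0,0.01,0],
    [0,0,0],
    [0,0,0],
  ],
  roll=[0,0,0,0,0,0,0,0,0,0],
)

```text
time_s: 12.75
eef_pos: [0.4973, 0.0581, 0.1969]
tool_rot: [-0.0, -0.132, 0.991, 0.0]
force: [0.9, -3.5, -2.4]
gripper_width: 0.0311
gripper_force: 1.3
```

```bash
python3 look.py w4
```

```text
t 12.75 u 0.1957 z 0.1969 Fu -3.65 F [ 0.9 -3.5 -2.4] w 0.0311056566713186
[   0   37   72   63 2019] [29.8 62.7]
[ 76  37  14  63 664] [82.9 69.2]
```

Request:
move_arm(
  jaw=[0.66,0.66,0.66,0.66,0.66,0.66,0.66,0.66,0.66,0.66],
  translation=[
    [0,0.01,0],
    [0,0.01,0],
    [0,0.01,0],
    [0,0.01,0],
    [0,0.01,0],
    [0,0.01,0],
    [0,0.01,0],
    [0,0,0],
    [0,0,0],
    [0,0,0],
  ],
  roll=[0,0,0,0,0,0,0,0,0,0],
)

```text
time_s: 13.63
eef_pos: [0.4972, 0.0602, 0.1973]
tool_rot: [0.0, -0.132, 0.991, 0.0]
force: [-0.2, -0.0, 0.4]
gripper_width: 0.0311
gripper_force: 0.0
```

```bash
python3 look.py w5
```

```text
t 13.6333 u 0.1978 z 0.1973 Fu 0.04 F [-0.2 -0.   0.4] w 0.031129543630871264
[   0   32   71   68 1924] [29.2 58.7]
[ 76  37  14  63 668] [82.9 69.3]
```

View pics/w5.png

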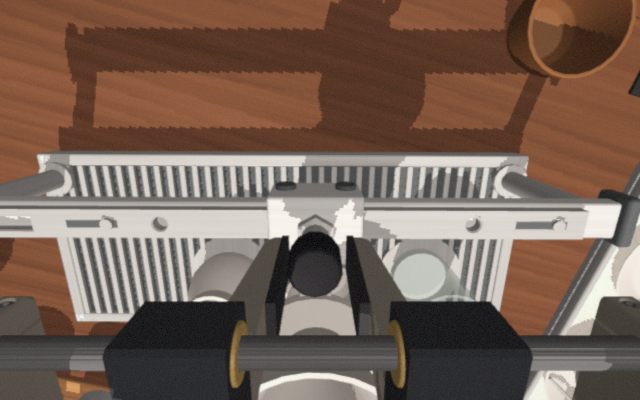

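Contact force fell to zero and the knob image shifted up 5 px to (316,265), which matches a 7 mm drop. The pin has snapped in, so I'll open and retreat straight up.

Request:
move_arm(
  jaw=[0.6,0.5,0.4,0.3,0.3,0.3,0.3,0.3,0.3,0.3],
  translation=[
    [0,0,0],
    [0,0,0],
    [0,0,0],
    [0,0,0],
    [0,0,-0.2],
    [0,0,-0.5],
    [0,0,-0.8],
    [0,0,-0.8],
    [0,0,-0.8],
    [0,0,-0.8],
  ],
  roll=[0,0,0,0,0,0,0,0,0,0],
)

```text
time_s: 14.52
eef_pos: [0.4972, 0.0593, 0.2768]
tool_rot: [0.0, -0.132, 0.991, 0.0]
force: [-0.1, -0.7, -0.5]
gripper_width: 0.0641
gripper_force: 0.0
```

Request:
move_arm(
  jaw=[0.3,0.3,0.3,0.3,0.3,0.3,0.3,0.3,0.3,0.3],
  translation=[
    [0,0,-0.8],
    [0.5,0,-0.8],
    [1,0,0],
    [1,0,0],
    [1,0,0],
    [0.5,0,0],
    [0,0,0],
    [0,0,0],
    [0,0,0],
    [0,0,0],
  ],
  roll=[0,0,0,0,0,0,0,0,0,0],
)

```text
time_s: 15.35
eef_pos: [0.4207, 0.0387, 0.307]
tool_rot: [0.0, -0.132, 0.991, -0.0]
force: [-0.1, 0.1, 0.3]
gripper_width: 0.064
gripper_force: 0.0
```

```bash
python3 - <<'E'
from h import *
import cv2
b=ctrl.snapshot("side")[150:270,240:405,::-1];w=ctrl.snapshot("wrist")[:,:,::-1]
b=cv2.resize(b,(550,400),interpolation=cv2.INTER_CUBIC)
cv2.imwrite("pics/f.png",cv2.resize(np.hstack([b,w]),(800,269),interpolation=cv2.INTER_AREA))
cv2.imwrite("pics/fs.png",np.vstack([cv2.resize(b,(400,291)),cv2.resize(w,(400,250))]))
print(ctrl.sense()["force"],ctrl.sense()["time_s"])
E
```

```text
[-0.56540191 -0.63069086  0.72528461] 15.45
```

View pics/fs.png

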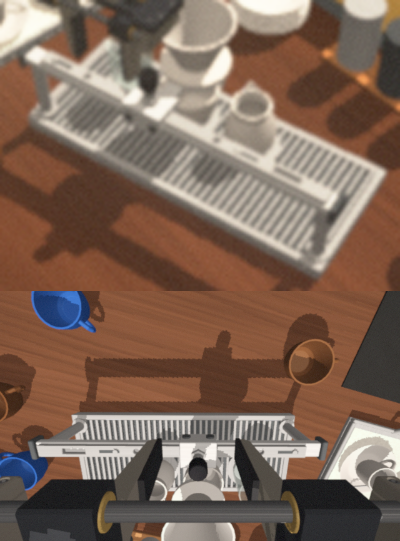

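```bash
python3 - <<'E'
from h import *
c=ctrl.calibration("wrist");K=np.array(c["K"]);T=np.array(c["pose"])
t=ctrl.sense()["eef_pos"];n=np.array([.965,.262,0])
def row(dz_tcp,z):   # tcp over the knob, far edge in n is +
    P=t+n*-.0; P=np.array([*P[:2],0])
    cam=T.copy();cam[2,3]+=dz_tcp-t[2]
    for off in (-.014,.014):
        p=P+n*off;p[2]=z;q=K@(cam[:3,:3].T@(p-cam[:3,3]));print(round(q[1]/q[2],1),end=" ")
    print()
for l in (.007,.004,.002,0): print(l,end=": ");row(.1971,.2235+l)
E
```

```text
0.007: 255.1 308.6 
0.004: 252.1 304.8 
0.002: 250.2 302.4 
0: 248.4 300.0
```

```bash
python3 -c "
from workcell import ctrl
print(ctrl.hand_in())"
```

```text
the job is handed in; nothing more can be done
None
```

The job is handed in: the dripper is over the wide handled cup at the middle place, the pin has snapped into the hole there and the knob is let go. I judged the pin home from the force drop and the wrist camera, and the hand-in returned no verdict.

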